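Point the dust-extraction selector at the widest spigot and start the extractor

ROBOT

A 7-joint arm with a two-finger parallel gripper is mounted at the origin on the work surface. World frame = base frame: x ahead of the robot, y to its left, z up, the work surface at z = 0. Lengths are in m, angles in rad, forces in N, time in s.
With the tool pointing down it reaches from about 0.4 to 0.85 m from the base axis. Payload 4.5 kg.
Tool frame: the origin (TCP) lies at the very end of the fingers, on their centre line; the grasp point (between the pads) lies 19 mm behind it; z points along the fingers, y is the line along which they close (so a half turn about z gives the same grasp; the last joint's range is limited). The gripper opens to 88 mm and grips with 3 to 60 N. Pads are 18 mm wide; open, the fingers measure 123 mm over their backs; the gripper's body (75 mm by 187 mm) begins 45 mm behind the grasp point.
Start: joints at [-1.128, 0.689, -0.195, 1.565, 0.157, 0.902, -0.215], TCP at [0.248, 0.574, 0.215] pointing down, gripper open.
Joint ranges: [-3.01, 3.01], [-0.46, 2.08], [-1.47, 1.51], [0.13, 2.56], [-1, 4.14], [0.04, 2.09], [-2.66, 2.66]. Speed limits (rad/s): [2.57, 2.57, 3.14, 3.14, 3.14, 3.14, 3.14].

INTERFACE

Orientations are given as a unit quaternion [x, y, z, w].
In Python, from plant import r, eyes, nets gives the robot as it stands.
- The arm moves only by the shell command python3 -m pendant 'ROWS' [FORCE]. ROWS is JSON, a list of rows, each an object of numbers: "claw": the opening, from 0 (shut) to 1 (fully open); "dx", "dy", "dz": the shift along the world's x, y, z in mm; "twist": the turn about the world's z in rad. In form: [{"claw": .., "dx": .., "dy": .., "dz": .., "twist": ..}, ...]. A call has 1 to 8 rows; each row is the pose to reach, as a shift and turn from the pose commanded when the call began; what a row does not reach only later rows make up. A row lasts 1/10 s, in which the tool goes at most 50 mm and 8.59 degrees, less where a joint would pass 70% of its speed; a pose out of reach is approached as far as the arm can. A call with a gripper value outside its range is refused whole. The fingers move at their own pace and stop on an object; FORCE is the grip in N (left out, the last holds). Time passes only in rows, so rows that repeat a pose let the fingers close. It gives the time, the measured TCP pose, the force, the opening and the grip force at its end, in the units of the state.
- r.get_state(): the state, without advancing time (a new reading comes with each control period).
- eyes.snapshot(name): name is "scene" or "top"; returns (picture, depth): 400x640x3 uint8, blue, green, red; 400x640 float32, m along the optical axis (not along the pixel's ray), 0 where there is no reading.
- eyes.camera_info(name): a dict with "K" (3x3 intrinsics, pixels), "D" ([k1, k2, p1, p2, k3] as OpenCV has them; the pictures are not rectified), "world_to_cam" (4x4, takes a point from world to camera coordinates). Camera axes: x right, y down, z forward; pixel columns grow to the right and rows downward; lengths in m; the calibration is good to about 2 mm. A picture is of the moment at which its call begins. camera_info takes no time and is no camera call.
- r.finish_job(): hands the job in; it is judged then, once.
Trained networks look in the newest picture that a camera, given by its name, has taken for a name from the list of things; names that differ only in an ending like _2 or _b are one class to them, and where a whole thing is asked for, a point or a joint stands for the part that bears it (a point fixed in the world has none). Each returns a list of dicts, best first, with "confidence" (0 to 1); they miss things now and then, are a little off and sometimes report something else, mostly with a low value. They report only what shows in the picture. A call takes as long as a camera call.
- nets.spot_in(camera, query): "box" ([left, top, width, height] as shares, 0 to 1, of the picture: columns of its width, rows of its height, round what is visible of it).
- nets.place_of(camera, query): "position" ([column, row] as shares, 0 to 1, of the picture: columns of its width, rows of its height: a listed point, or the origin of a listed thing).
The state is a dict: "clock": time; "q": joint angles; "qd": joint speeds; "joint_torque": joint torques, N m; "tool_pos": TCP position; "eef_rot": TCP orientation; "contact_force": force on the tool from outside, world axes, zero at the start; "moment": the same for the moment, N m; "opening": opening from 0.0 (shut) to 1.0 (fully open); "finger_force": force on a finger pad.
Only numpy, scipy, OpenCV 4.12 (cv2) and the standard library are available. Lean on these libraries where they do the work, as an engineer would, in place of code of your own. Each camera call takes 0.05 s, during which the arm holds its last target. There are 200 camera calls.

TASK

The belt sander's hose goes on the widest of the three upright spigots on the round dust-extraction selector. Push the selector's steel pointer arm round with a fingertip, gently, until it points straight at the middle of that widest spigot; then press the flat square start button on the switch box fully down and let it go. Never press start while the pointer points elsewhere, keep off the mushroom-shaped stop button, and leave the loose things lying about where they are: nothing is to be grasped.

Things in the scene. Friction and masses are not known exactly. Their poses are not given: they have to be found in the camera images.
- pointer (a joint): Angle of the selector's steel pointer about its upright pivot, rad, growing anticlockwise seen from above; end stops at -1.35 and 1.35. The three spigots stand at about -1, 0 and 1, in any order. Friction holds the pointer where it is left; pushing its side 70 mm from the pivot takes about 3 to 5 N.
- drum: The selector's fixed blue round drum, 380 mm in diameter, flat top 45 mm above the bench. Origin on the pivot axis at bench height; its x axis points to the middle spigot place (pointer angle 0), z up.
- pointer_hub (a point): On the pointer's pivot axis (the drum's centre), at the pointer's mid-height, 68 mm above the bench; its x axis points along the pointer to its tip, z up. The pointer is a straight dark steel bar 12 mm wide and 28 mm tall, 54 to 82 mm above the bench, from the hub (44 mm dia. cylinder, top 95 mm above the bench) to a pointed end.
- pointer_tip (a point): The pointed end of the pointer, 91 mm from the pivot, at the pointer's mid-height.
- spigot_wide_top (a point): Centre of the mouth of the widest spigot, 85 mm above the bench: an upright open aluminium tube 64 mm in outer diameter, 40 mm tall, fixed on the drum 150 mm from the pivot. This is the one to point at.
- spigot_mid_top (a point): Centre of the mouth of the middle-sized spigot, 46 mm in outer diameter, otherwise the same.
- spigot_narrow_top (a point): Centre of the mouth of the narrowest spigot, 32 mm in outer diameter, otherwise the same.
- start (a joint): Travel of the start button, m: 0 up, 0.006 fully down; it springs back; 4 N holds it fully down.
- start_top (a point): Centre of the top of the start button: a flat square black button 30 x 30 mm in a white frame, 56 mm above the bench, pressed straight down, on a fixed grey switch box 140 mm x 80 mm and 45 mm tall. Its x axis points along the box to the stop button, 72 mm away.
- stop (a joint): Travel of the stop button, m: 0 up, 0.006 fully down. Not to be pressed.
- stop_top (a point): Centre of the top of the stop button: a black mushroom head 40 mm in diameter, 76 mm above the bench, on the same switch box.
- block: Loose bystander, origin at the centre of its underside, z up; leave it where it is. Sanding block of wood and cork, 120 x 70 x 36 mm, lying flat.
- plug: Loose bystander, origin at the centre of its underside, z up; leave it where it is. Rubber plug, 38 mm in diameter and 27 mm tall, standing on the drum between two spigots, about 155 mm from the pivot.
- wrench: Loose bystander, origin at the centre of its underside, z up; leave it where it is. Steel wrench lying flat along its x axis, about 180 mm long.
- brush: Loose bystander, origin at the centre of its underside, z up; leave it where it is. Hand brush lying flat along its x axis, about 200 mm long.
- coupling: Loose bystander, origin at the centre of its underside, z up; leave it where it is. Black hose coupling, a tube 62 mm in diameter and 50 mm tall.
- caster: Loose bystander, origin at the centre of its underside, z up; leave it where it is. Caster wheel standing on its 70 x 55 mm plate, wheel up, 85 mm tall.
- can: Loose bystander, origin at the centre of its underside, z up; leave it where it is. Spray can, 56 mm in diameter, 170 mm tall.

How it is judged:
On the way, in this order (a step that is already met when the one before it is completed fails the run):
1. the pointer rests pointing at the middle of the widest spigot (y of spigot_wide_top in the frame of pointer_hub between -0.015 and 0.015 m and x of spigot_wide_top in the frame of pointer_hub above 0.1 m and velocity of joint pointer between -0.05 and 0.05 rad/s), for 0.2 s.
2. the start button is pressed down (y of spigot_wide_top in the frame of pointer_hub between -0.015 and 0.015 m and x of spigot_wide_top in the frame of pointer_hub above 0.1 m and value of joint start above 0.0045 m), for 0.05 s.
3. the start button is let go again (y of spigot_wide_top in the frame of pointer_hub between -0.015 and 0.015 m and x of spigot_wide_top in the frame of pointer_hub above 0.1 m and value of joint start below 0.0015 m), for 0.1 s.
At the end, for the whole second after the job is handed in: The pointer is at rest with its line passing within 15 mm of the widest spigot's centre (about 6 degrees), the start button has been pressed at least 4.5 of its 6 mm after that and is up again, the stop button is up, and every loose thing lies within 15 mm of where it was (all of step 3 and velocity of joint pointer between -0.05 and 0.05 rad/s and value of joint stop below 0.0015 m and distance of each of block, plug, wrench, brush, coupling, caster, can from where it was at the start of the episode below 0.015 m); the robot touches nothing.
It fails at once if start is pressed (over 3 mm) while the pointer does not point at the widest spigot (value of joint start above 0.003 m and not (y of spigot_wide_top in the frame of pointer_hub between -0.015 and 0.015 m and x of spigot_wide_top in the frame of pointer_hub above 0.1 m)).
It fails at once if the stop button is pressed (over 2 mm) (value of joint stop above 0.002 m).
It fails at once if the selector (pointer or drum) is pushed or squeezed with more than 35 N (contact force between drum and the fingers above 35 N).
It fails at once if a loose thing is lifted, carried or shoved (15 mm) (distance of any of block, plug, wrench, brush, coupling, caster, can from where it was at the start of the episode above 0.015 m).
It also fails if it takes over 48 s, if anything falls off the work surface, if the arm or the gripper's body presses on something with over 40 N, if the wrist force passes 120 N, or if a joint passes its speed limit or range.

## Working session

There is one attempt and no reset: what is moved stays moved. The work goes in short steps, Python scripts to look and compute and a shell command to move; the robot and the scene stay as the last step left them, time stands still between calls to the robot, and variables do not carry over. Pictures are saved under pics/ and viewed, at most 13 in all, crops included, and the job is handed in when it is done.

```bash
mkdir -p pics; cat > h.py <<'E'
import numpy as np, cv2
from plant import r, eyes, nets
def ray(cam,px):
    i=eyes.camera_info(cam);K=np.array(i["K"]);D=np.array(i["D"]);T=np.array(i["world_to_cam"])
    n=cv2.undistortPoints(np.array([[px]],float),K,D)[0,0]
    R=T[:3,:3]; return -R.T@T[:3,3], R.T@np.array([n[0],n[1],1])
def at_z(cam,px,z):
    o,d=ray(cam,px); return o+d*(z-o[2])/d[2]
def at_d(cam,px,dep):
    o,d=ray(cam,px); return o+d*dep
def find(cam,q,z):
    return [(np.round(at_z(cam,np.array(a["position"])*[640,400],z),4).tolist(),np.round(np.array(a["position"])*[640,400],0).tolist(),round(a["confidence"],2)) for a in nets.place_of(cam,q)[:3]]
E
python3 - <<'E'
from h import *
for c in("scene","top"):
    p,d=eyes.snapshot(c); cv2.imwrite(f"pics/{c}0.png",p)
    for q,z in dict(pointer_hub=.068,pointer_tip=.068,spigot_wide_top=.085,spigot_mid_top=.085,spigot_narrow_top=.085,start_top=.056,stop_top=.076,plug=.045,can=0,block=0,coupling=0,caster=0,wrench=0,brush=0).items(): print(c,q,find(c,q,z))
s=r.get_state();print(s["clock"],s["tool_pos"],s["eef_rot"],s["opening"])
E
```

```text
scene pointer_hub [([0.4792, 0.0055, 0.068], [315.0, 199.0], 0.61)]
scene pointer_tip [([0.5607, -0.0158, 0.068], [324.0, 219.0], 0.9)]
scene spigot_wide_top [([0.6094, -0.0596, 0.085], [317.0, 232.0], 0.56)]
scene spigot_mid_top [([0.4951, -0.1471, 0.085], [260.0, 216.0], 0.84), ([0.6087, -0.0615, 0.085], [316.0, 232.0], 0.58), ([0.5962, 0.0852, 0.085], [368.0, 208.0], 0.57)]
scene spigot_narrow_top [([0.6013, 0.0878, 0.085], [370.0, 209.0], 0.69)]
scene start_top [([0.472, -0.3206, 0.056], [186.0, 245.0], 0.68), ([0.6299, 0.0067, 0.056], [347.0, 237.0], 0.34)]
scene stop_top [([0.5573, -0.346, 0.076], [185.0, 266.0], 0.54)]
scene plug [([0.621, 0.0107, 0.045], [347.0, 238.0], 0.63)]
scene can [([0.669, 0.4388, 0.0], [492.0, 206.0], 0.93), ([0.479, -0.3339, 0.0], [186.0, 267.0], 0.43)]
scene block [([0.504, 0.3498, 0.0], [426.0, 185.0], 0.66)]
scene coupling [([0.7198, 0.3205, 0.0], [473.0, 232.0], 0.65)]
scene caster [([0.7517, -0.2798, 0.0], [255.0, 343.0], 0.7)]
scene wrench [([0.2252, 0.348, 0.0], [370.0, 142.0], 0.79), ([0.4232, -0.312, 0.0], [188.0, 250.0], 0.57)]
scene brush 
[... 496 characters left out ...]
0], 0.64)]
top stop_top [([0.5562, -0.3398, 0.076], [433.0, 181.0], 0.46)]
top plug [([0.6277, 0.011, 0.045], [328.0, 164.0], 0.5)]
top can [([0.6794, 0.4345, 0.0], [208.0, 155.0], 0.95)]
top block [([0.5016, 0.3457, 0.0], [233.0, 204.0], 0.72)]
top coupling [([0.7112, 0.3174, 0.0], [241.0, 146.0], 0.73)]
top caster [([0.75, -0.2854, 0.0], [410.0, 131.0], 0.87)]
top wrench [([0.7135, 0.3051, 0.0], [245.0, 145.0], 0.73), ([0.2263, 0.3457, 0.0], [234.0, 284.0], 0.67)]
top brush [([0.2308, -0.3395, 0.0], [432.0, 278.0], 0.61), ([0.4699, 0.0059, 0.0], [331.0, 211.0], 0.59)]
1.5 [0.24840985 0.57354126 0.21493126] [ 2.02964675e-01  9.79186059e-01  3.77315326e-05 -1.60990674e-05] 0.9997752443847044
```

View pics/top0.png

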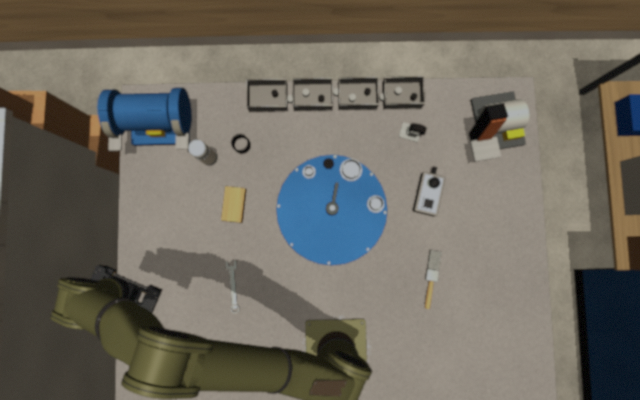

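View pics/scene0.png

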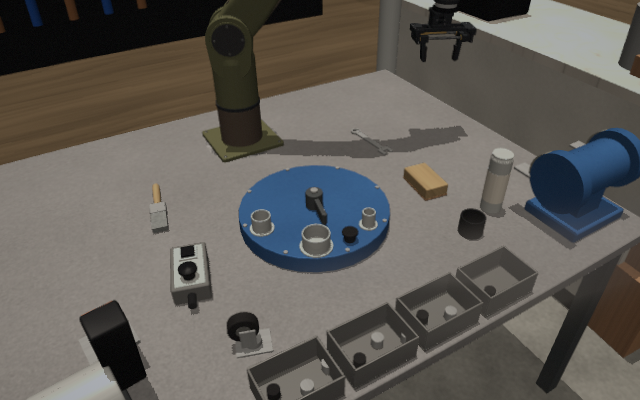

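The top view shows the blue drum centred near px (332,209). The wide spigot is at (351,170), mid at (375,204), narrow at (309,172) and the plug at (328,164). The pointer tip is at about (336,183), and the switch box is at (429,195) with its start button at (428,203). The scene view agrees: the wide spigot is the middle one at (316,238), and the pointer sits between it and the narrow one. Next I'll refine the geometry.

```bash
python3 - <<'E'
from h import *
from scipy.optimize import least_squares
for c in("top","scene"):
    p=cv2.imread(f"pics/{c}0.png"); h=cv2.cvtColor(p,cv2.COLOR_BGR2HSV)
    m=cv2.inRange(h,(98,120,40),(118,255,255))
    cs,_=cv2.findContours(m,cv2.RETR_EXTERNAL,cv2.CHAIN_APPROX_NONE)
    ct=[k for k in cs if cv2.pointPolygonTest(k,(332,225) if c=="top" else (290,215),False)>=0][0]
    P=np.array([at_z(c,q[0],.045)[:2] for q in ct])
    f=least_squares(lambda v:np.hypot(*(P-v).T)-.19,[.48,0],loss="soft_l1",f_scale=.003)
    print(c,f.x,np.median(abs(f.fun)))
p=cv2.imread("pics/top0.png");a=cv2.resize(p[145:225,290:450],None,fx=5,fy=5,interpolation=cv2.INTER_CUBIC)
q=cv2.imread("pics/scene0.png");b=cv2.resize(q[170:310,165:405],None,fx=3.3,fy=3.3,interpolation=cv2.INTER_CUBIC)[:,:800][:600]
cv2.imwrite("pics/ta.png",a);cv2.imwrite("pics/sb.png",b)
E
```

```text
top [0.46900415 0.01030131] 0.011143602744600911
scene [ 0.4856674  -0.00291312] 0.00406988118629005
```

View pics/ta.png

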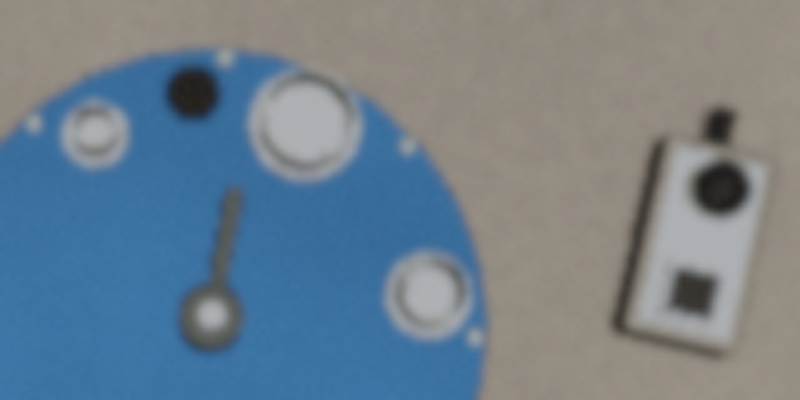

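View pics/sb.png

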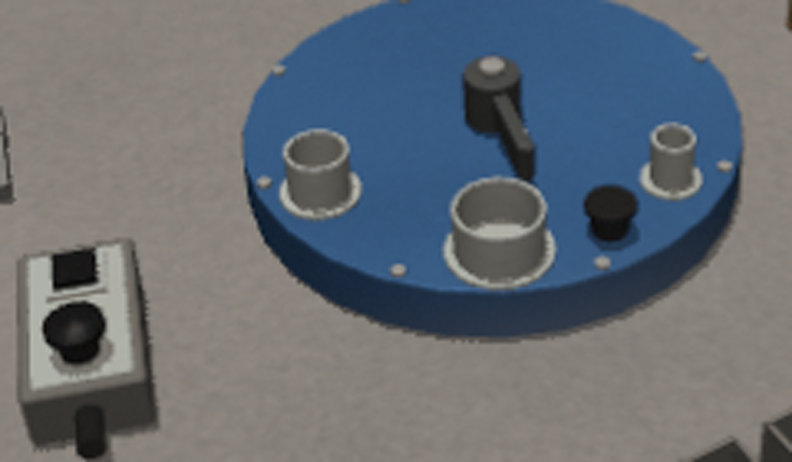

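The crops agree with that reading. In the top crop the wide spigot is at (306,125), hub (210,314), tip (234,188), start (693,293) and stop (721,187). In the scene crop the wide mouth is at (498,205), hub top (491,66), start (75,268) and stop (75,322). There is no high frame around the start button. I'll fit both views jointly.

```bash
python3 - <<'E'
from h import *
from scipy.optimize import least_squares
T=lambda u,v:("top",((u+.5)/5-.5+290,(v+.5)/5-.5+145)); S=lambda u,v:("scene",((u+.5)/3.3-.5+165,(v+.5)/3.3-.5+170))
obs=[("w",.085,T(307,124)),("w",.085,S(498,205)),("m",.085,T(428,293)),("m",.085,S(317,150)),("n",.085,T(95,132)),("n",.085,S(673,139)),
("h",.095,T(210,314)),("h",.095,S(491,66)),("t",.082,T(235,187)),("t",.082,S(531,153))]
W=[(k,at_z(*o,z)[:2]) for k,z,o in obs]
for k,w in W: print(k,w.round(4))
u=lambda a:np.array([np.cos(a),np.sin(a)])
def f(v):
    c=v[:2];g=dict(h=c,w=c+.15*u(v[2]),m=c+.15*u(v[2]-1),n=c+.15*u(v[2]+1),t=c+.091*u(v[3]))
    return np.ravel([g[k]-w for k,w in W])
s=least_squares(f,[.48,0,-.5,-.1]);print(s.x,(s.fun.reshape(-1,2)*1e3).round(1).tolist())
for n,z,o in(("start",.056,T(693,293)),("start",.056,S(75,268)),("stop",.076,T(721,187)),("stop",.076,S(75,322))):print(n,at_z(*o,z).round(4))
E
```

```text
w [ 0.6016 -0.0632]
w [ 0.6076 -0.0632]
m [ 0.4864 -0.14  ]
m [ 0.4917 -0.1441]
n [0.5995 0.0784]
n [0.608  0.0784]
h [0.475  0.0052]
h [0.4776 0.0036]
t [ 0.5607 -0.0141]
t [ 0.5674 -0.0143]
[ 0.47446293  0.00549445 -0.48142827 -0.21600856] [[5.8, -0.8], [-0.2, -0.8], [1.4, -4.0], [-3.8, 0.2], [5.3, 1.5], [-3.2, 1.4], [-0.6, 0.2], [-3.2, 1.9], [2.6, 0.1], [-4.1, 0.3]]
start [ 0.4849 -0.3237  0.056 ]
start [ 0.491  -0.3241  0.056 ]
stop [ 0.5541 -0.3411  0.076 ]
stop [ 0.5625 -0.3431  0.076 ]
```

Centre (0.4745, 0.0055), wide-spigot direction −0.481 rad, pointer at −0.216 rad. It needs about −0.265 rad, a push towards −y from the +y side. I'll move over with the gripper shut.

```bash
python3 -m pendant '[{"claw":0,"dx":20,"dy":-35,"dz":0,"twist":0},{"claw":0,"dx":45,"dy":-75,"dz":0,"twist":0},{"claw":0,"dx":65,"dy":-115,"dz":0,"twist":0},{"claw":0,"dx":90,"dy":-155,"dz":0,"twist":0},{"claw":0,"dx":112,"dy":-195,"dz":0,"twist":0},{"claw":0,"dx":135,"dy":-235,"dz":0,"twist":0},{"claw":0,"dx":158,"dy":-275,"dz":0,"twist":0},{"claw":0,"dx":180,"dy":-312,"dz":0,"twist":0}]' 20
python3 -m pendant '[{"claw":0,"dx":22,"dy":-40,"dz":0,"twist":0},{"claw":0,"dx":45,"dy":-80,"dz":0,"twist":0},{"claw":0,"dx":68,"dy":-120,"dz":0,"twist":0},{"claw":0,"dx":90,"dy":-160,"dz":0,"twist":0},{"claw":0,"dx":112,"dy":-195,"dz":0,"twist":0},{"claw":0,"dx":122,"dy":-212,"dz":0,"twist":0},{"claw":0,"dx":122,"dy":-212,"dz":0,"twist":0},{"claw":0,"dx":122,"dy":-212,"dz":0,"twist":0}]'
```

```text
clock: 2.3
tool_pos: [0.4294, 0.2595, 0.2151]
eef_rot: [0.203, 0.979, 0.0, 0.0]
contact_force: [-0.0, 0.8, -0.7]
opening: 0.302
finger_force: 0.0
clock: 3.1
tool_pos: [0.5501, 0.0502, 0.2149]
eef_rot: [0.203, 0.979, 0.0, -0.0]
contact_force: [-0.8, 0.4, 0.6]
opening: 0.007
finger_force: 0.0
```

```bash
python3 -m pendant '[{"claw":0,"dx":0,"dy":0,"dz":-45,"twist":0},{"claw":0,"dx":0,"dy":0,"dz":-85,"twist":0},{"claw":0,"dx":0,"dy":0,"dz":-115,"twist":0},{"claw":0,"dx":0,"dy":0,"dz":-135,"twist":0},{"claw":0,"dx":0,"dy":0,"dz":-148,"twist":0},{"claw":0,"dx":0,"dy":0,"dz":-155,"twist":0},{"claw":0,"dx":0,"dy":0,"dz":-155,"twist":0}]'
python3 - <<'E'
from h import *
p,d=eyes.snapshot("scene");cv2.imwrite("pics/s1.png",cv2.resize(p[130:270,225:405],None,fx=4,fy=4,interpolation=cv2.INTER_CUBIC))
E
```

```text
clock: 3.8
tool_pos: [0.5501, 0.0505, 0.0598]
eef_rot: [0.202, 0.979, 0.0, -0.0]
contact_force: [-0.2, -0.8, 1.1]
opening: 0.007
finger_force: 0.0
```

View pics/s1.png

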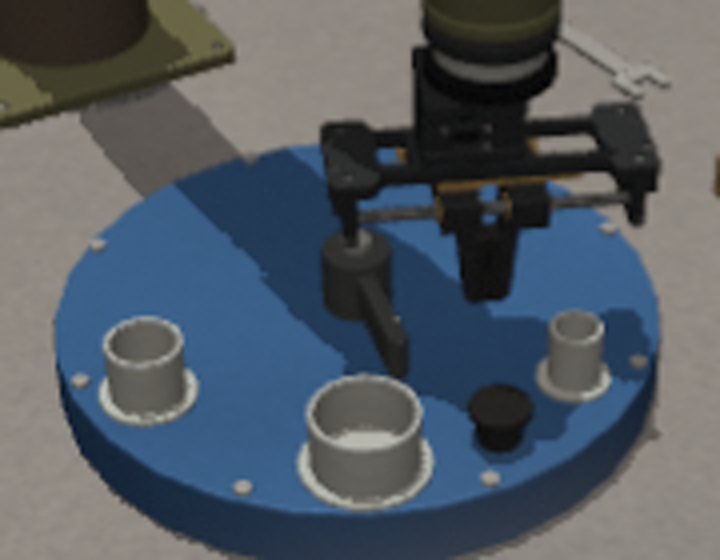

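The shut fingertips (crop 487,295) stand clear on the narrow-spigot side of the pointer (tip at 400,365). Pushing gently.

```bash
python3 -m pendant '[{"claw":0,"dx":0,"dy":-10,"dz":0,"twist":0},{"claw":0,"dx":0,"dy":-20,"dz":0,"twist":0},{"claw":0,"dx":0,"dy":-26,"dz":0,"twist":0},{"claw":0,"dx":0,"dy":-30,"dz":0,"twist":0},{"claw":0,"dx":0,"dy":-33,"dz":0,"twist":0},{"claw":0,"dx":0,"dy":-36,"dz":0,"twist":0},{"claw":0,"dx":0,"dy":-39,"dz":0,"twist":0},{"claw":0,"dx":0,"dy":-42,"dz":0,"twist":0}]'
python3 -m pendant '[{"claw":0,"dx":0,"dy":-3,"dz":0,"twist":0},{"claw":0,"dx":0,"dy":-6,"dz":0,"twist":0},{"claw":0,"dx":0,"dy":-8,"dz":0,"twist":0},{"claw":0,"dx":0,"dy":-8,"dz":0,"twist":0}]'
cat > look.py <<'E'
from h import *
import sys
p,d=eyes.snapshot("scene");cv2.imwrite(f"pics/{sys.argv[1]}.png",cv2.resize(p[150:270,225:405],None,fx=4,fy=4,interpolation=cv2.INTER_CUBIC))
eyes.snapshot("top")
for c in("scene","top"):
    for q,z in(("pointer_tip",.068),("pointer_hub",.068),("spigot_wide_top",.085)):print(c,q,find(c,q,z))
E
python3 look.py s2
```

```text
clock: 4.65
tool_pos: [0.5504, 0.0076, 0.0599]
eef_rot: [0.203, 0.979, 0.0, -0.0]
contact_force: [0.1, -0.5, 0.8]
opening: 0.005
finger_force: 0.0
clock: 5.05
tool_pos: [0.5504, -0.0009, 0.0599]
eef_rot: [0.203, 0.979, -0.0, 0.0]
contact_force: [-0.6, -0.3, -0.3]
opening: 0.005
finger_force: 0.0
scene pointer_tip [([0.5609, -0.0175, 0.068], [323.0, 220.0], 0.8), ([0.7246, 0.3615, 0.068], [491.0, 206.0], 0.32)]
scene pointer_hub [([0.4843, 0.0077, 0.068], [316.0, 199.0], 0.61)]
scene spigot_wide_top [([0.608, -0.0606, 0.085], [317.0, 231.0], 0.68), ([0.5136, -0.324, 0.085], [188.0, 247.0], 0.37)]
top pointer_tip [([0.5456, -0.3495, 0.068], [436.0, 185.0], 0.61)]
top pointer_hub [([0.4709, -0.0024, 0.068], [334.0, 209.0], 0.61), ([0.2325, -0.3147, 0.068], [430.0, 279.0], 0.41)]
top spigot_wide_top [([0.604, -0.0683, 0.085], [353.0, 169.0], 0.39)]
```

View pics/s2.png

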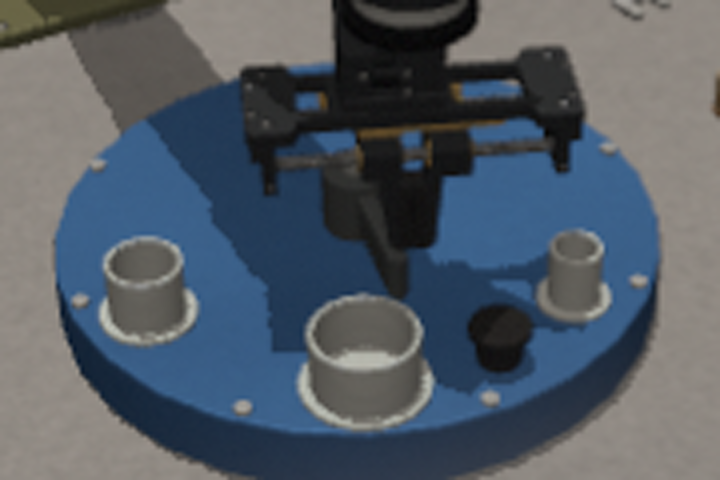

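The pointer hasn't moved and there is no contact force, so the fingertips are slimmer than I assumed; they stand right beside the bar. I'll go on in small steps, watching the force.

```bash
python3 -m pendant '[{"claw":0,"dx":0,"dy":-2,"dz":0,"twist":0},{"claw":0,"dx":0,"dy":-4,"dz":0,"twist":0},{"claw":0,"dx":0,"dy":-5,"dz":0,"twist":0}]'
python3 -m pendant '[{"claw":0,"dx":0,"dy":-2,"dz":0,"twist":0},{"claw":0,"dx":0,"dy":-4,"dz":0,"twist":0},{"claw":0,"dx":0,"dy":-5,"dz":0,"twist":0}]'
```

```text
clock: 5.75
tool_pos: [0.5504, -0.0059, 0.0599]
eef_rot: [0.203, 0.979, -0.0, 0.0]
contact_force: [0.3, -0.5, 0.6]
opening: 0.003
finger_force: 0.0
clock: 6.05
tool_pos: [0.5504, -0.0109, 0.0599]
eef_rot: [0.203, 0.979, -0.0, 0.0]
contact_force: [0.6, -0.3, -0.4]
opening: 0.006
finger_force: 0.0
```

```bash
python3 look.py s3
```

```text
scene pointer_tip [([0.559, -0.0164, 0.068], [323.0, 219.0], 0.68)]
scene pointer_hub [([0.4772, 0.0086, 0.068], [315.0, 198.0], 0.58)]
scene spigot_wide_top [([0.7816, 0.2307, 0.085], [469.0, 232.0], 0.48)]
top pointer_tip [([0.4923, 0.3259, 0.068], [235.0, 205.0], 0.5)]
top pointer_hub [([0.4723, 0.001, 0.068], [333.0, 209.0], 0.59), ([0.6037, 0.0875, 0.068], [306.0, 171.0], 0.27)]
top spigot_wide_top []
```

View pics/s3.png

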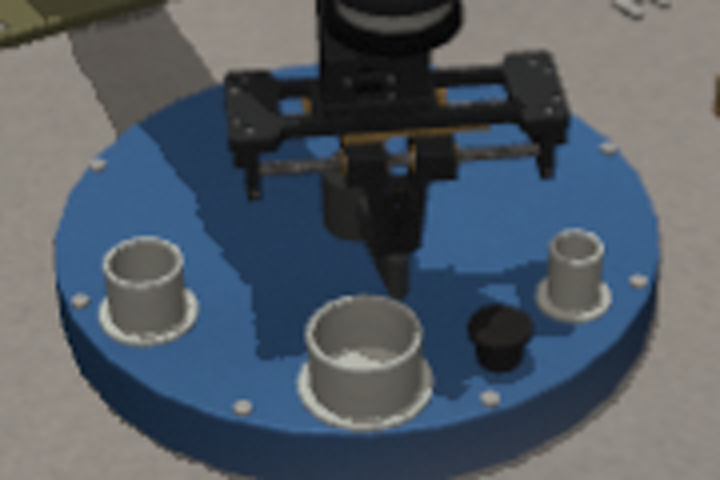

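```bash
python3 - <<'E'
from h import *
p,d=eyes.snapshot("scene")
i=eyes.camera_info("scene");T=np.array(i["world_to_cam"]);K=np.array(i["K"]);D=np.array(i["D"])
pr=lambda x:cv2.projectPoints(np.array([x],float),cv2.Rodrigues(T[:3,:3])[0],T[:3,3],K,D)[0].ravel().round(1)
s=r.get_state()["tool_pos"];print("tcp px",s,pr(s),"tip now",pr([.474+.091*.977,.0055-.091*.214,.068]))
for px in [(324,200),(324,205),(324,208),(324,211),(320,208),(328,208),(324,215),(324,219),(324,222),(303,240),(335,200),(290,250),(262,235)]:
    z=d[px[1],px[0]];print(px,p[px[1],px[0]],at_d("scene",px,z).round(4))
E
```

```text
tcp px [ 0.55043896 -0.010339    0.05994943] [323.4 218.9] tip now [324.7 219.6]
(324, 200) [15 15 17] [0.4728 0.0358 0.0479]
(324, 205) [13 13 14] [ 0.5537 -0.0104  0.1036]
(324, 208) [17 17 17] [ 0.559  -0.0135  0.0996]
(324, 211) [16 16 17] [ 0.557  -0.0123  0.0889]
(320, 208) [18 17 17] [ 0.5541 -0.0213  0.0993]
(328, 208) [18 17 17] [ 0.5611 -0.004   0.0972]
(324, 215) [42 42 43] [ 0.5654 -0.0173  0.0848]
(324, 219) [33 35 33] [ 0.5632 -0.0161  0.0709]
(324, 222) [33 34 33] [ 0.5642 -0.0167  0.0628]
(303, 240) [73 78 80] [ 0.6082 -0.0954  0.0755]
(335, 200) [140  99  60] [0.4827 0.0625 0.0442]
(290, 250) [137  96  59] [ 0.5939 -0.1218  0.0467]
(262, 235) [129 137 138] [ 0.5163 -0.1553  0.0475]
```

The depth shows that the fingers really end at z≈0.086, about 26 mm above the reported TCP, so they are passing just over the bar. I'll back off and measure this cleanly.

```bash
python3 -m pendant '[{"claw":0,"dx":0,"dy":15,"dz":0,"twist":0},{"claw":0,"dx":0,"dy":35,"dz":0,"twist":0},{"claw":0,"dx":0,"dy":55,"dz":0,"twist":0},{"claw":0,"dx":0,"dy":55,"dz":0,"twist":0},{"claw":0,"dx":0,"dy":55,"dz":0,"twist":0}]'
python3 - <<'E'
from h import *
s=r.get_state();print(s["tool_pos"],s["eef_rot"])
for c in("scene","top"):
    p,d=eyes.snapshot(c);print(c)
    v,u=np.mgrid[0:400,0:640]
    i=eyes.camera_info(c);K=np.array(i["K"]);D=np.array(i["D"]);T=np.array(i["world_to_cam"])
    n=cv2.undistortPoints(np.stack([u.ravel(),v.ravel()],1).astype(float)[:,None],K,D)[:,0]
    C=np.c_[n,np.ones(len(n))]*d.ravel()[:,None]; W=(C-T[:3,3])@T[:3,:3]
    m=(np.hypot(W[:,0]-.55,W[:,1]-.044)<.06)&(W[:,2]>.055)&(d.ravel()>0)
    P=W[m]
    for a in np.arange(.055,.2,.008):
        q=P[(P[:,2]>=a)&(P[:,2]<a+.008)]
        if len(q):print(round(a,3),len(q),q.min(0).round(3)[:2],q.max(0).round(3)[:2])
E
```

```text
clock: 7.0
tool_pos: [0.5503, 0.045, 0.0599]
eef_rot: [0.202, 0.979, -0.0, -0.0]
contact_force: [-0.3, -0.2, -0.3]
opening: 0.006
finger_force: 0.0
[0.55026954 0.04504238 0.05991726] [ 2.02209027e-01  9.79342376e-01 -1.18946579e-04 -7.66094572e-05]
scene
0.055 9 [ 0.534 -0.015] [0.606 0.065]
0.063 20 [ 0.532 -0.016] [0.606 0.085]
0.071 19 [ 0.534 -0.015] [0.605 0.086]
0.079 86 [ 0.497 -0.015] [0.606 0.085]
0.087 36 [0.497 0.017] [0.601 0.078]
0.095 36 [0.547 0.029] [0.567 0.056]
0.103 39 [0.547 0.03 ] [0.567 0.057]
0.111 39 [0.534 0.027] [0.567 0.057]
0.119 40 [0.54  0.028] [0.568 0.057]
0.127 55 [0.544 0.027] [0.57  0.059]
0.135 11 [0.554 0.027] [0.565 0.055]
0.143 2 [0.564 0.028] [0.574 0.051]
0.151 51 [ 0.531 -0.011] [0.595 0.062]
0.159 169 [ 0.507 -0.015] [0.596 0.099]
0.167 173 [ 0.518 -0.007] [0.596 0.102]
0.175 88 [ 0.512 -0.014] [0.591 0.098]
0.183 256 [ 0.506 -0.015] [0.593 0.102]
0.191 158 [ 0.509 -0.015] [0.588 0.103]
0.199 103 [0.531 0.002] [0.576 0.054]
top
0.143 1 [0.528 0.077] [0.528 0.077]
0.159 13 [0.525 0.074] [0.552 0.101]
0.167 13 [0.524 0.07 ] [0.544 0.092]
0.175 4 [0.531 0.079] [0.537 0.086]
0.183 13 [0.541 0.082] [0.557 0.103]
0.191 7 [0.544 0.088] [0.553 0.103]
```

The gripper body sits at z≈0.150 and the tip at about 0.087, both about 26 mm above what the reported TCP implies, while x and y agree. I'll descend by that amount with care, watching the vertical force.

```bash
python3 -m pendant '[{"claw":0,"dx":0,"dy":0,"dz":-6,"twist":0},{"claw":0,"dx":0,"dy":0,"dz":-12,"twist":0},{"claw":0,"dx":0,"dy":0,"dz":-17,"twist":0},{"claw":0,"dx":0,"dy":0,"dz":-20,"twist":0},{"claw":0,"dx":0,"dy":0,"dz":-20,"twist":0}]'
python3 -m pendant '[{"claw":0,"dx":0,"dy":0,"dz":-2,"twist":0},{"claw":0,"dx":0,"dy":0,"dz":-4,"twist":0},{"claw":0,"dx":0,"dy":0,"dz":-4,"twist":0}]'
cat > dep.py <<'E'
from h import *
p,d=eyes.snapshot("scene"); s=r.get_state()["tool_pos"]
v,u=np.mgrid[0:400,0:640]
n=np.stack([u.ravel(),v.ravel()],1).astype(float)
i=eyes.camera_info("scene");T=np.array(i["world_to_cam"])
n=cv2.undistortPoints(n[:,None],np.array(i["K"]),np.array(i["D"]))[:,0]
W=((np.c_[n,np.ones(len(n))]*d.ravel()[:,None])-T[:3,3])@T[:3,:3]
m=(np.hypot(W[:,0]-s[0]-.01,W[:,1]-s[1])<.025)&(W[:,2]>.02)&(p.reshape(-1,3).max(1)<30)
P=W[m];print("tcp",s,"lowest dark near tool",np.sort(P[:,2])[:12].round(4))
np.save("W.npy",W)
E
python3 dep.py
```

```text
clock: 7.6
tool_pos: [0.55, 0.0444, 0.0393]
eef_rot: [0.203, 0.979, -0.0, -0.001]
contact_force: [0.4, -0.2, 0.7]
opening: 0.006
finger_force: 0.0
clock: 7.9
tool_pos: [0.5504, 0.0446, 0.0358]
eef_rot: [0.203, 0.979, 0.0, -0.0]
contact_force: [0.3, 0.4, 0.5]
opening: 0.006
finger_force: 0.0
tcp [0.55041583 0.04455707 0.03591426] lowest dark near tool [0.061  0.0611 0.0615 0.0625 0.0626 0.0633 0.0635 0.0636 0.0637 0.0645
 0.0652 0.0658]
```

Free of contact at a reported 0.036, which is below the drum top, so the offset is confirmed (real tip ≈0.062). Pushing again.

```bash
python3 -m pendant '[{"claw":0,"dx":0,"dy":-10,"dz":0,"twist":0},{"claw":0,"dx":0,"dy":-20,"dz":0,"twist":0},{"claw":0,"dx":0,"dy":-25,"dz":0,"twist":0},{"claw":0,"dx":0,"dy":-28,"dz":0,"twist":0},{"claw":0,"dx":0,"dy":-31,"dz":0,"twist":0},{"claw":0,"dx":0,"dy":-34,"dz":0,"twist":0}]'
python3 -m pendant '[{"claw":0,"dx":0,"dy":-2,"dz":0,"twist":0},{"claw":0,"dx":0,"dy":-4,"dz":0,"twist":0},{"claw":0,"dx":0,"dy":-6,"dz":0,"twist":0}]'
python3 -m pendant '[{"claw":0,"dx":-1,"dy":-2,"dz":0,"twist":0},{"claw":0,"dx":-1,"dy":-4,"dz":0,"twist":0},{"claw":0,"dx":-2,"dy":-6,"dz":0,"twist":0}]'
python3 look.py s4
```

```text
clock: 8.55
tool_pos: [0.5505, 0.0106, 0.036]
eef_rot: [0.203, 0.979, 0.0, 0.0]
contact_force: [-0.9, 2.9, -0.6]
opening: 0.005
finger_force: 1.5
clock: 8.85
tool_pos: [0.5499, 0.0057, 0.0359]
eef_rot: [0.202, 0.979, 0.001, -0.0]
contact_force: [-0.9, 3.5, 0.1]
opening: 0.007
finger_force: 1.5
clock: 9.15
tool_pos: [0.5486, -0.0014, 0.0359]
eef_rot: [0.203, 0.979, 0.0, 0.0]
contact_force: [-0.8, 2.9, -0.2]
opening: 0.005
finger_force: 1.5
scene pointer_tip [([0.5563, -0.0326, 0.068], [316.0, 221.0], 0.67)]
scene pointer_hub [([0.4766, 0.0092, 0.068], [315.0, 198.0], 0.69)]
scene spigot_wide_top [([0.6017, -0.0586, 0.085], [316.0, 230.0], 0.82)]
top pointer_tip []
top pointer_hub [([0.4724, 0.007, 0.068], [331.0, 209.0], 0.43)]
top spigot_wide_top [([0.6114, -0.0645, 0.085], [351.0, 167.0], 0.35)]
```

View pics/s4.png

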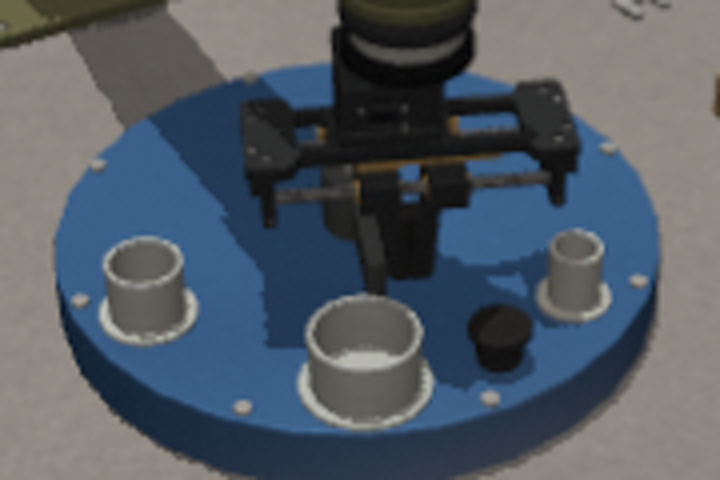

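The pointer is moving under about 3 N. Its tip (crop 375,290) now nearly lines up with the wide mouth's centre at (364,328). Roughly 5–6 mm to go.

```bash
python3 -m pendant '[{"claw":0,"dx":-1,"dy":-2,"dz":0,"twist":0},{"claw":0,"dx":-1,"dy":-4,"dz":0,"twist":0},{"claw":0,"dx":-2,"dy":-6,"dz":0,"twist":0},{"claw":0,"dx":-2,"dy":-6,"dz":0,"twist":0}]'
python3 -m pendant '[{"claw":0,"dx":5,"dy":10,"dz":0,"twist":0},{"claw":0,"dx":10,"dy":25,"dz":0,"twist":0},{"claw":0,"dx":10,"dy":30,"dz":20,"twist":0},{"claw":0,"dx":10,"dy":30,"dz":60,"twist":0},{"claw":0,"dx":10,"dy":30,"dz":105,"twist":0},{"claw":0,"dx":-20,"dy":70,"dz":130,"twist":0},{"claw":0,"dx":-50,"dy":110,"dz":130,"twist":0},{"claw":0,"dx":-80,"dy":150,"dz":130,"twist":0}]'
python3 look.py s5
```

```text
clock: 9.95
tool_pos: [0.5467, -0.0075, 0.036]
eef_rot: [0.203, 0.979, 0.0, 0.0]
contact_force: [1.4, 3.8, -0.1]
opening: 0.003
finger_force: 1.6
clock: 10.75
tool_pos: [0.4698, 0.1403, 0.1673]
eef_rot: [0.204, 0.979, 0.001, 0.001]
contact_force: [-0.1, 1.9, -0.4]
opening: 0.008
finger_force: 0.0
scene pointer_tip [([0.5562, -0.0363, 0.068], [315.0, 221.0], 0.9), ([0.7706, 0.2455, 0.068], [469.0, 233.0], 0.28)]
scene pointer_hub [([0.4754, 0.0088, 0.068], [315.0, 197.0], 0.74)]
scene spigot_wide_top [([0.6128, -0.0639, 0.085], [316.0, 233.0], 0.56)]
top pointer_tip [([0.557, -0.027, 0.068], [340.0, 184.0], 0.7), ([0.4703, 0.0079, 0.068], [331.0, 210.0], 0.55)]
top pointer_hub [([0.4677, -0.0047, 0.068], [334.0, 210.0], 0.73)]
top spigot_wide_top [([0.6059, -0.0671, 0.085], [352.0, 168.0], 0.76)]
```

View pics/s5.png

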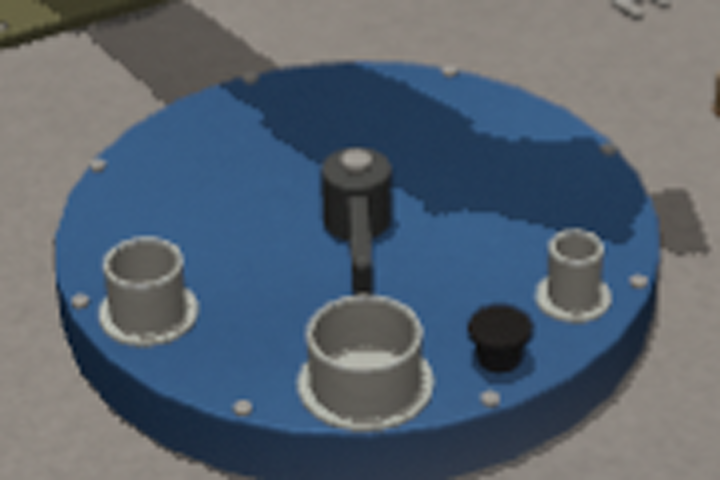

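Pointer line: hub top at crop (356,159), tip top at (362,265), wide mouth at (364,330). It looks aligned, so I'll check it numerically on both views and measure the start button height by depth.

```bash
python3 - <<'E'
from h import *
S=lambda u,v:((u+.5)/4-.5+225,(v+.5)/4-.5+150)
def err(c,h,t,w):
    H=at_z(c,h,.095)[:2];P=at_z(c,t,.082)[:2];Wd=at_z(c,w,.085)[:2]
    a=(P-H)/np.linalg.norm(P-H);b=Wd-H;print(c,H.round(4),P.round(4),Wd.round(4),"y off mm",1e3*(a[0]*b[1]-a[1]*b[0]),np.arctan2(a[1],a[0]),np.arctan2(b[1],b[0]))
err("scene",S(356,159),S(362,265),S(364,330))
p,d=eyes.snapshot("top");c=cv2.resize(p[150:225,300:400],None,fx=8,fy=8,interpolation=cv2.INTER_CUBIC);cv2.imwrite("pics/t5.png",c)
exec(open("dep.py").read().split("m=(np")[0])
B=W.reshape(400,640,3)
for v in range(244,274,3):print(v,p[v,187],B[v,187].round(4))
E
```

```text
scene [0.4768 0.0046] [ 0.5547 -0.0349] [ 0.6087 -0.0637] y off mm -1.2613995118519252 -0.46906615236973964 -0.47755999726255033
244 [124 131 137] [ 0.4045 -0.3076  0.0014]
247 [24 25 25] [ 0.4772 -0.3208  0.0551]
250 [23 23 24] [ 0.4888 -0.3242  0.0568]
253 [25 26 27] [ 0.4988 -0.3272  0.0573]
256 [30 32 33] [ 0.5011 -0.3291  0.051 ]
259 [104 111 117] [ 0.5089 -0.3318  0.0497]
262 [22 23 22] [ 0.5452 -0.3387  0.0744]
265 [26 26 26] [ 0.5546 -0.3416  0.075 ]
268 [50 53 55] [ 0.5642 -0.3445  0.0759]
271 [55 57 60] [ 0.5729 -0.3472  0.0761]
```

View pics/t5.png

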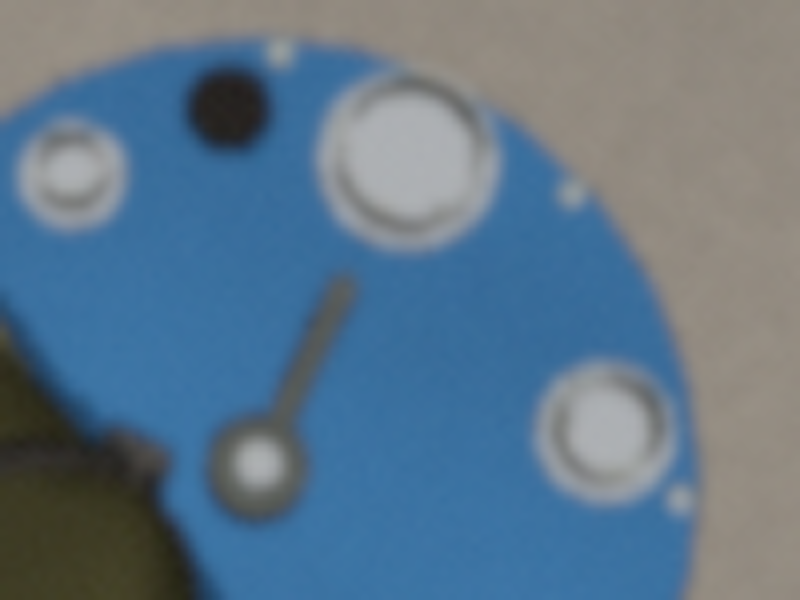

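Pointer alignment: the line is off the wide spigot's centre by about 1 mm (scene) to 4 mm (top), well inside 15 mm. Start top is at (0.489, −0.324, 0.056) with its frame at 0.050. Moving there, high.

```bash
python3 -m pendant '[{"claw":0,"dx":2,"dy":-40,"dz":0,"twist":0},{"claw":0,"dx":4,"dy":-85,"dz":0,"twist":0},{"claw":0,"dx":7,"dy":-130,"dz":0,"twist":0},{"claw":0,"dx":10,"dy":-175,"dz":0,"twist":0.05},{"claw":0,"dx":12,"dy":-220,"dz":0,"twist":0.1},{"claw":0,"dx":15,"dy":-265,"dz":0,"twist":0.15},{"claw":0,"dx":17,"dy":-310,"dz":0,"twist":0.15},{"claw":0,"dx":18,"dy":-340,"dz":0,"twist":0.15}]'
python3 -m pendant '[{"claw":0,"dx":0,"dy":-40,"dz":0,"twist":0},{"claw":0,"dx":2,"dy":-80,"dz":0,"twist":0},{"claw":0,"dx":3,"dy":-110,"dz":0,"twist":0},{"claw":0,"dx":3,"dy":-125,"dz":0,"twist":0},{"claw":0,"dx":3,"dy":-125,"dz":0,"twist":0},{"claw":0,"dx":3,"dy":-125,"dz":0,"twist":0}]'
```

```text
clock: 12.05
tool_pos: [0.4868, -0.2069, 0.1656]
eef_rot: [0.132, 0.991, -0.001, -0.0]
contact_force: [0.5, 0.5, 0.3]
opening: 0.008
finger_force: 0.0
clock: 12.65
tool_pos: [0.4907, -0.325, 0.1657]
eef_rot: [0.129, 0.992, 0.001, -0.0]
contact_force: [0.8, 0.7, -0.5]
opening: 0.005
finger_force: 0.0
```

```bash
python3 -m pendant '[{"claw":0,"dx":-2,"dy":0,"dz":-40,"twist":0},{"claw":0,"dx":-2,"dy":0,"dz":-75,"twist":0},{"claw":0,"dx":-2,"dy":0,"dz":-100,"twist":0},{"claw":0,"dx":-2,"dy":0,"dz":-115,"twist":0},{"claw":0,"dx":-2,"dy":0,"dz":-122,"twist":0},{"claw":0,"dx":-2,"dy":0,"dz":-122,"twist":0},{"claw":0,"dx":-2,"dy":0,"dz":-122,"twist":0}]'
python3 dep.py; python3 - <<'E'
from h import *
p,d=eyes.snapshot("scene");cv2.imwrite("pics/b1.png",cv2.resize(p[180:310,130:270],None,fx=4,fy=4,interpolation=cv2.INTER_CUBIC))
E
```

```text
clock: 13.35
tool_pos: [0.4896, -0.3266, 0.045]
eef_rot: [0.129, 0.992, -0.0, 0.001]
contact_force: [0.1, -0.2, 0.8]
opening: 0.003
finger_force: 0.0
tcp [ 0.48958725 -0.32693398  0.04513961] lowest dark near tool [0.0512 0.0513 0.0519 0.052  0.052  0.052  0.0525 0.0525 0.0526 0.0535
 0.0535 0.0536]
```

View pics/b1.png

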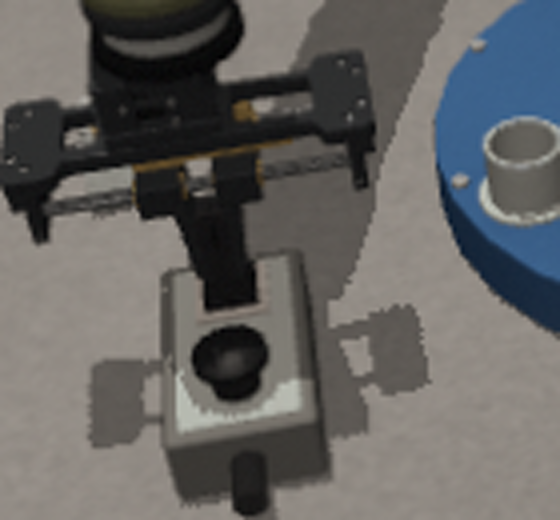

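The fingers stand right over the start button (crop 230,290), with the mushroom (232,355) clear in front. Pressing in small steps, guarded by force.

```bash
python3 -m pendant '[{"claw":0,"dx":0,"dy":1,"dz":-4,"twist":0},{"claw":0,"dx":0,"dy":2,"dz":-8,"twist":0},{"claw":0,"dx":0,"dy":2,"dz":-12,"twist":0},{"claw":0,"dx":0,"dy":2,"dz":-12,"twist":0}]'
python3 -m pendant '[{"claw":0,"dx":0,"dy":0,"dz":-2,"twist":0},{"claw":0,"dx":0,"dy":0,"dz":-2,"twist":0}]'
python3 -m pendant '[{"claw":0,"dx":0,"dy":0,"dz":-2,"twist":0},{"claw":0,"dx":0,"dy":0,"dz":-2,"twist":0}]'
```

```text
clock: 13.85
tool_pos: [0.4886, -0.3245, 0.0315]
eef_rot: [0.129, 0.992, 0.0, -0.0]
contact_force: [-0.2, 0.8, 2.0]
opening: 0.008
finger_force: 0.9
clock: 14.05
tool_pos: [0.4887, -0.3245, 0.0298]
eef_rot: [0.129, 0.992, 0.0, -0.0]
contact_force: [-0.5, 1.1, 2.7]
opening: 0.004
finger_force: 1.3
clock: 14.25
tool_pos: [0.4887, -0.3245, 0.0279]
eef_rot: [0.129, 0.992, 0.0, -0.0]
contact_force: [-0.2, 1.8, 4.1]
opening: 0.008
finger_force: 1.7
```

```bash
python3 -m pendant '[{"claw":0,"dx":0,"dy":0,"dz":-1,"twist":0},{"claw":0,"dx":0,"dy":0,"dz":-2,"twist":0}]'
python3 -m pendant '[{"claw":0,"dx":0,"dy":0,"dz":-1,"twist":0},{"claw":0,"dx":0,"dy":0,"dz":-1,"twist":0}]'
```

```text
clock: 14.45
tool_pos: [0.4887, -0.3246, 0.0265]
eef_rot: [0.129, 0.992, -0.0, 0.0]
contact_force: [-2.4, 2.3, 17.0]
opening: 0.004
finger_force: 8.1
clock: 14.65
tool_pos: [0.4887, -0.3246, 0.0265]
eef_rot: [0.129, 0.992, -0.0, 0.0]
contact_force: [-3.9, 2.5, 16.9]
opening: 0.005
finger_force: 8.3
```

It hit a hard stop at 17 N after about 6 mm of travel, so the button is fully down. Releasing and lifting away.

```bash
python3 -m pendant '[{"claw":0,"dx":0,"dy":0,"dz":5,"twist":0},{"claw":0,"dx":0,"dy":0,"dz":20,"twist":0},{"claw":0,"dx":0,"dy":0,"dz":60,"twist":0},{"claw":0,"dx":0,"dy":0,"dz":105,"twist":0},{"claw":0,"dx":0,"dy":0,"dz":140,"twist":0},{"claw":0,"dx":0,"dy":0,"dz":140,"twist":0},{"claw":0,"dx":0,"dy":0,"dz":140,"twist":0},{"claw":0,"dx":0,"dy":0,"dz":140,"twist":0}]'
python3 - <<'E'
from h import *
exec(open("dep.py").read().split("m=(np")[0])
B=W.reshape(400,640,3);print(B[247:257:3,187].round(4).tolist(),B[265,187].round(4))
for q,z in dict(pointer_tip=.068,plug=.045,can=0,block=0,coupling=0,caster=0,wrench=0,brush=0).items(): print(q,find("scene",q,z)[:1])
E
```

```text
clock: 15.45
tool_pos: [0.4875, -0.3246, 0.1638]
eef_rot: [0.129, 0.992, 0.0, -0.001]
contact_force: [-0.2, 0.2, -0.8]
opening: 0.004
finger_force: 0.0
[[0.4768, -0.3208, 0.0547], [0.4891, -0.3242, 0.0571], [0.4995, -0.3273, 0.0579], [0.5017, -0.3292, 0.0516]] [ 0.5551 -0.3417  0.0755]
pointer_tip [([0.5584, -0.0441, 0.068], [313.0, 223.0], 0.94)]
plug [([0.6258, 0.0128, 0.045], [348.0, 238.0], 0.66)]
can [([0.6722, 0.4237, 0.0], [489.0, 209.0], 0.69)]
block [([0.4956, 0.3502, 0.0], [425.0, 184.0], 0.75)]
coupling [([0.3964, -0.1183, 0.0], [257.0, 218.0], 0.3)]
caster [([0.4676, 0.0055, 0.0], [313.0, 217.0], 0.7)]
wrench [([0.2266, 0.3369, 0.0], [367.0, 143.0], 0.73)]
brush [([0.2241, -0.3248, 0.0], [160.0, 207.0], 0.73)]
```

The start button is up again, the stop button is untouched, and nothing I could locate has moved. Handing in.

```bash
python3 -c "
from plant import r
print(r.finish_job())"
```

```text
the job is handed in; nothing more can be done
None
```

I pushed the pointer round to the widest spigot (about 1–4 mm off its centre), pressed start fully down and let it go, left stop untouched, and handed the job in; no verdict came back, and the final look didn't find the caster or coupling, though the arm never went near them.

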